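Stack glaze test tiles in the stacking nest, pressing each one flat

ROBOT

A 6-joint arm with a two-finger parallel gripper is mounted at the origin on a cart in front of the work surface, level with it; the furniture and walls round the work are solid. World frame = base frame: x ahead of the robot, y to its left, z up, the work surface at z = 0. Lengths are in m, angles in rad, forces in N, time in s.
With the tool pointing down it reaches from about 0.225 to 0.725 m from the base axis. Payload 3.1 kg.
Tool frame: the origin (TCP) lies midway between the tips of the shut fingers; the grasp point (between the pads) lies 19 mm behind it (grip_depth is the distance from the TCP to the grasp point, in m); z points along the fingers, y is the line along which they close (so a half turn about z gives the same grasp; the last joint's range is limited). The gripper opens to 85 mm and grips with 20 to 120 N. Pads are 22 mm wide; open, the fingers measure 114 mm over their backs; the gripper's body (76 mm by 85 mm) begins 54 mm behind the grasp point. The pads swing forward as they close: fully open they stand 13 mm farther back than shut.
Start: joints at [-1.298, 0.048, 0.099, 1.622, 0, 1.443], TCP at [0.205, -0.483, 0.231] pointing down, gripper open.
Joint ranges: [-2.91, 2.91], [-0.99, 1.94], [-1.21, 1.42], [-2.12, 2.29], [-1.49, 1.47], [-3.14, 3.14]. Speed limits (rad/s): [2.79, 2.79, 3.14, 3.14, 3.14, 3.14].

INTERFACE

Orientations are given as a unit quaternion [w, x, y, z].
In Python, from workcell import * gives the robot as it stands.
- The arm moves only by the tool arm_command, never from a script. Its argument "increments" is a list that holds one entry, the list of rows, each a list of 5 numbers: the opening, from -1 (shut) to 1 (fully open), so that 0 is half open, then the shift along the tool's x, y, z in cm, then the turn about the tool's z in rad. In form: [[[jaw, tx, ty, tz, roll], ...]]. A call has 1 to 10 rows; each row is the pose to reach, as a shift and turn from the pose commanded when the call began, along the tool's axes at that moment; what a row does not reach only later rows make up. A row lasts 1/8 s, in which the tool goes at most 62.5 mm and 10.7 degrees, less where a joint would pass 70% of its speed; a pose out of reach is approached as far as the arm can. A call with a gripper value outside its range is refused whole. The fingers move at their own pace and stop on an object; "force" is the grip in N (left out, the last holds). Time passes only in rows, so rows that repeat a pose let the fingers close. It gives the time, the measured TCP pose, the force, the opening and the grip force at its end, in the units of the state.
- read_state(): the state, without advancing time (a new reading comes with each control period).
- camera(name): name is "scene" or "top" or "wrist"; returns the picture (420x560x3 uint8, blue, green, red); there is no depth.
- camera_info(name): a dict with "camera_matrix" (3x3 intrinsics, pixels), "distortion" ([k1, k2, p1, p2, k3] as OpenCV has them; the pictures are not rectified), "origin" and "attitude" of the camera in the world; the wrist camera has in their place "hand_eye" (4x4, takes a point from camera to tool coordinates, whose origin is the TCP and whose axes are the flange's). Camera axes: x right, y up, looking along -z (the intrinsics and any distortion apply to the point x, -y, -z); pixel columns grow to the right and rows downward; lengths in m; the calibration is good to about 2 mm. A picture is of the moment at which its call begins: read the wrist's pose just before it. camera_info takes no time and is no camera call.
- job_done(): hands the job in; it is judged then, once.
The state is a dict: "clock": time; "qpos": joint angles; "qvel": joint speeds; "tau": joint torques, N m; "ee_pos": TCP position; "eef_rot": TCP orientation; "wrist_force": force on the tool from outside, world axes, zero at the start; "torque": the same for the moment, N m; "gripper_width": finger opening in m; "gripper_force": force on a finger pad.
Only numpy, scipy, OpenCV 4.12 (cv2) and the standard library are available. Lean on these libraries where they do the work, as an engineer would, in place of code of your own. Each camera call takes 0.05 s, during which the arm holds its last target. There are 200 camera calls.

TASK

Take the green test tile from the sloping drying rack, lay it glazed face up on the cream tile in the pinned stacking nest, let go of it and then press down gently on its top for about half a second to feel that it lies flat; only then lay the blue tile on top of the green one and press it in the same way. Set the tiles down rather than letting them drop, never push hard, and leave the brown tile, the cream tile, the red-lidded jar and the cup where they are.

Things in the scene. Friction and masses are not known exactly. Their poses are not given: they have to be found in the camera images.
- tile_green: glazed test tile, 68 (x) x 45 (y) x 10 mm (z), about 55 g; origin: centre of the underside, z out of the glazed face; grey-green. At the start on one of the rack's three seats, face up on the slope (its z leans 0.60 rad from vertical to the rack's front), its x pointing up the slope.
- tile_blue: glazed test tile, 68 (x) x 45 (y) x 10 mm (z), about 55 g; origin: centre of the underside, z out of the glazed face; dark blue. At the start on another seat of the rack, lying like the green one.
- tile_brown: glazed test tile, 68 (x) x 45 (y) x 10 mm (z), about 55 g; origin: centre of the underside, z out of the glazed face; brown. On the third seat of the rack; a bystander that stays there.
- tile_cream: glazed test tile, 68 (x) x 45 (y) x 10 mm (z), about 55 g; origin: centre of the underside, z out of the glazed face; cream, speckled. Lies loose and flat in the nest as the bottom of the stack (underside 12 mm above the table) and stays there.
- rack: wooden drying rack fixed to the table, 290 (y) x 100 (x) mm, 70 mm high at the back; origin on the table under the middle seat. Its board slopes up towards its +x at 0.60 rad; the low front faces -x, roughly to the robot. A strip along the low side stops the tiles; it stands 6 mm above their underside.
- seat (a point): underside centre of a tile on the rack's middle seat, 46 mm above the table, axes as the rack's; the other seats lie 95 mm to either side along y. A seat is 26 mm wide, raised 6 mm from the sloping board, so a tile overhangs it by 9.5 mm on both sides and fingertips may go up to 6 mm below the tile's underside. Which tile is on which seat varies.
- nest: stacking nest fixed to the table: light wooden board 130 (x) x 110 (y) x 12 mm with eight steel pins. Origin: underside centre, on the table. The tiles' long side lies along the nest's x, either way round. In the finished stack the undersides of the cream, green and blue tile are 12, 22 and 32 mm above the origin. All is rigid, no spring.
- pins (a point): nest centre at the height of the pin tops, 39 mm above the table, axes as the nest's. Pins are 6 mm thick with round tops, at x +-30, y +-28 mm and x +-39.5, y +-14 mm; they leave a tile about 2.5 mm play each way, and 54 mm free for a finger at the middle of each long side.
- red_jar: small paint jar with a red lid, 49 mm across, 56 mm high, origin at the centre of its underside; stands behind the nest; bystander.
- cup: unglazed cream cup without handle, 68 mm across, 60 mm high, origin at the centre of its underside; stands to the right of the nest; bystander.
Things that resemble listed ones, but are neither listed nor needed, are in the scene too. Leave any orange or yellow look-alike of the tile_green alone.

How it is judged:
On the way, in this order (a step that is already met when the one before it is completed fails the run):
1. the green tile lies flat on the cream tile in the nest, let go, the blue tile not yet there (z of tile_green in the frame of nest between 0.019 and 0.025 m and x of tile_green in the frame of nest between -0.007 and 0.007 m and y of tile_green in the frame of nest between -0.007 and 0.007 m and angle between tile_green's own z axis and vertical below 0.06 rad and angle between the x axis of tile_green and the x axis of nest, either way round below 0.17 rad and contact force between the fingers and tile_green below 0.1 N and distance between tile_blue and tile_green above 0.08 m), for 0.1 s.
2. the green tile is pressed down on the cream tile with at least 3 N, before the blue tile comes (z of tile_green in the frame of nest between 0.019 and 0.025 m and x of tile_green in the frame of nest between -0.007 and 0.007 m and y of tile_green in the frame of nest between -0.007 and 0.007 m and angle between tile_green's own z axis and vertical below 0.06 rad and angle between the x axis of tile_green and the x axis of nest, either way round below 0.17 rad and contact force between the fingers and tile_green above 3 N and contact force between tile_green and tile_cream above 3 N and distance between tile_blue and tile_green above 0.08 m), for 0.2 s.
3. the blue tile lies flat on the green tile, let go (z of tile_blue in the frame of nest between 0.029 and 0.035 m and x of tile_blue in the frame of nest between -0.007 and 0.007 m and y of tile_blue in the frame of nest between -0.007 and 0.007 m and angle between each of tile_blue, tile_green's own z axis and vertical below 0.06 rad and angle between the x axis of each of tile_blue, tile_green and the x axis of nest, either way round below 0.17 rad and z of tile_green in the frame of nest between 0.019 and 0.025 m and x of tile_green in the frame of nest between -0.007 and 0.007 m and y of tile_green in the frame of nest between -0.007 and 0.007 m and contact force between the fingers and tile_blue below 0.1 N), for 0.1 s.
4. the blue tile is pressed down on the green tile with at least 3 N (z of tile_blue in the frame of nest between 0.029 and 0.035 m and x of tile_blue in the frame of nest between -0.007 and 0.007 m and y of tile_blue in the frame of nest between -0.007 and 0.007 m and angle between tile_blue's own z axis and vertical below 0.06 rad and angle between the x axis of tile_blue and the x axis of nest, either way round below 0.17 rad and contact force between the fingers and tile_blue above 3 N and contact force between tile_blue and tile_green above 3 N), for 0.2 s.
At the end, for the whole second after the job is handed in: Cream, green and blue tile lie on one another in the nest in this order from below, glazed faces up, each level within 0.06 rad, within 3 mm of its height and 7 mm of the nest's centre in x and y, long side within 0.17 rad of the nest's x axis (either way round), at rest and let go (all of step 3 and z of tile_cream in the frame of nest between 0.009 and 0.015 m and x of tile_cream in the frame of nest between -0.007 and 0.007 m and y of tile_cream in the frame of nest between -0.007 and 0.007 m and angle between tile_cream's own z axis and vertical below 0.06 rad and angle between the x axis of tile_cream and the x axis of nest, either way round below 0.17 rad and linear speed of each of tile_green, tile_blue below 0.01 m/s and contact force between the fingers and tile_green below 0.1 N); the robot touches nothing.
It fails at once if pushing hard: more than 40 N between stacked tiles (contact force between tile_green and tile_cream above 40 N or contact force between tile_blue and tile_green above 40 N).
It fails at once if a tile let fall from more than 15 mm over its place in the stack ((contact force between the fingers and tile_green below 0.02 N and horizontal distance between tile_green and nest below 0.05 m and z of tile_green in the frame of nest above 0.037 m) or (contact force between the fingers and tile_blue below 0.02 N and horizontal distance between tile_blue and nest below 0.05 m and z of tile_blue in the frame of nest above 0.047 m)).
It fails at once if the brown tile moved by more than 10 mm, the cream tile by more than 8 mm, the jar or the cup by more than 15 mm (distance of tile_brown from where it was at the start of the episode above 0.01 m or distance of tile_cream from where it was at the start of the episode above 0.008 m or distance of any of red_jar, cup from where it was at the start of the episode above 0.015 m).
It also fails if it takes over 67 s, if anything falls off the work surface, if the arm or the gripper's body presses on something with over 40 N, if the wrist force passes 120 N, or if a joint passes its speed limit or range.

## Working session

There is one attempt and no reset: what is moved stays moved. The work goes in short steps, Python scripts to look and compute and a tool call to move; the robot and the scene stay as the last step left them, time stands still between calls to the robot, and variables do not carry over. Pictures are saved under pics/ and viewed, at most 10 in all, crops included, and the job is handed in when it is done.

Besides the shell and the picture viewer there is one more tool, called after "Call:" as name(argument=value, ...) on one line, values as JSON. arm_command: Moves the arm, as the interface text tells. Its arguments: {"type":"object","properties":{"increments":{"type":"array","items":{"type":"array","items":{"type":"array","items":{"type":"number"}}}},"force":{"type":"number"}},"required":["increments"]}

```bash
mkdir -p pics
python3 - <<'E'
from workcell import *
import cv2,numpy as np
s=read_state();print({k:np.round(v,4).tolist() for k,v in s.items()})
for n in["scene","top","wrist"]:
    i=camera_info(n);print(n,{k:np.round(v,4).tolist() for k,v in i.items()})
    cv2.imwrite(f"pics/{n}0.png",camera(n))
E
```

```text
{'clock': 0.0, 'qpos': [-1.2978, 0.0487, 0.0976, 1.622, -0.0, 1.443], 'qvel': [0.0003, 0.0001, 0.0006, -0.0006, -0.0012, -0.0004], 'tau': [0.0002, -33.8787, 32.0012, 0.0201, -0.0003, -0.0], 'ee_pos': [0.2046, -0.4828, 0.2301], 'eef_rot': [-0.0012, 0.98, 0.199, -0.0001], 'wrist_force': [-0.9138, -0.4797, -0.1181], 'torque': [0.0328, -0.0181, 0.0133], 'gripper_force': 0.0, 'gripper_width': 0.0851}
scene {'camera_matrix': [[465.8654, 0.0, 277.9549], [0.0, 465.8654, 213.2909], [0.0, 0.0, 1.0]], 'distortion': [-0.0494, 0.0, 0.0, 0.0, 0.0], 'origin': [0.0054, 0.5321, 0.8548], 'attitude': [-0.3625, -0.1557, 0.3502, 0.8495]}
top {'camera_matrix': [[443.3776, 0.0, 285.3406], [0.0, 443.3776, 211.8504], [0.0, 0.0, 1.0]], 'distortion': [0.04, 0.0, 0.0, 0.0, 0.0], 'origin': [0.3276, -0.0049, 1.376], 'attitude': [-0.6995, -0.0623, 0.0765, 0.7078]}
wrist {'camera_matrix': [[290.0902, 0.0, 280.8824], [0.0, 290.0902, 207.387], [0.0, 0.0, 1.0]], 'distortion': [0.0144, 0.0, 0.0, 0.0, 0.0], 'hand_eye': [[0.0003, 0.9578, 0.2873, 0.073], [1.0, -0.0007, 0.0011, 0.0012], [0.0012, 0.2873, -0.9578, -0.1431], [0.0, 0.0, 0.0, 1.0]]}
```

View pics/top0.png

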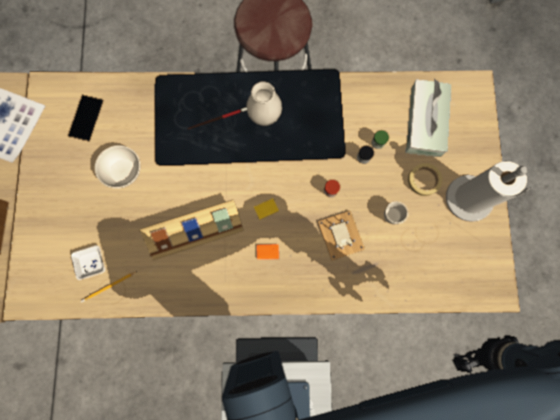

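View pics/scene0.png

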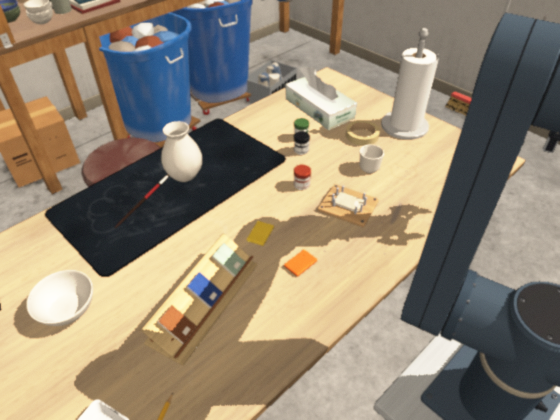

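The top view shows brown (160,238), blue (192,230) and grey-green (222,218) on the rack, and the nest at (341,233). The jar with the red lid is at (332,187) and the cup at (396,212). Candidates for green: (222,218), yellow (265,208) and orange (267,251). The one on the rack at (222,218) fits, as it is grey-green and on a seat. I'll confirm it in a crop and locate things roughly.

```bash
cat > h.py <<'E'
from workcell import *
import cv2,numpy as np
from scipy.spatial.transform import Rotation as R
def q(v): return R.from_quat([v[1],v[2],v[3],v[0]]).as_matrix()
def cam(n,s=None):
    i=camera_info(n);K=np.array(i["camera_matrix"]);D=np.array(i["distortion"])
    if n!="wrist": Rm,o=q(i["attitude"]),np.array(i["origin"])
    else:
        s=s or read_state();H=np.array(i["hand_eye"]);Rt=q(s["eef_rot"])
        Rm=Rt@H[:3,:3];o=np.array(s["ee_pos"])+Rt@H[:3,3]
    return K,D,Rm,o
def proj(c,P):
    K,D,Rm,o=c;p=(np.atleast_2d(P)-o)@Rm*[1,-1,-1]
    return cv2.projectPoints(p.reshape(-1,1,3),np.zeros(3),np.zeros(3),K,D)[0][:,0]
def ray(c,uv,z):
    K,D,Rm,o=c;n=cv2.undistortPoints(np.array(uv,float).reshape(-1,1,2),K,D)[:,0]
    d=np.c_[n[:,0],-n[:,1],-np.ones(len(n))]@Rm.T
    return o+d*((z-o[2])/d[:,2])[:,None]
E
python3 - <<'E'
from h import *
c=cam("top")
for n,p,z in[("green",(222,218),.055),("blue",(192,230),.055),("brown",(160,238),.055),("nest",(341,233),.015),("jar",(332,187),.056),("cup",(396,212),.06)]: print(n,ray(c,p,z).round(3))
t=cv2.imread("pics/top0.png");s=cv2.imread("pics/scene0.png")
a=cv2.resize(t[185:275,140:260],(400,300),interpolation=2);b=cv2.resize(t[185:275,290:410],(400,300),interpolation=2)
d=cv2.resize(s[225:360,135:315],(400,300),interpolation=2);e=cv2.resize(s[145:245,290:423],(400,300),interpolation=2)
cv2.imwrite("pics/crop1.png",np.vstack([np.hstack([a,b]),np.hstack([d,e])]))
E
```

```text
green [[0.574 0.158 0.055]]
blue [[0.538 0.247 0.055]]
brown [[0.515 0.341 0.055]]
nest [[ 0.53  -0.206  0.015]]
jar [[ 0.667 -0.178  0.056]]
cup [[ 0.586 -0.369  0.06 ]]
```

View pics/crop1.png

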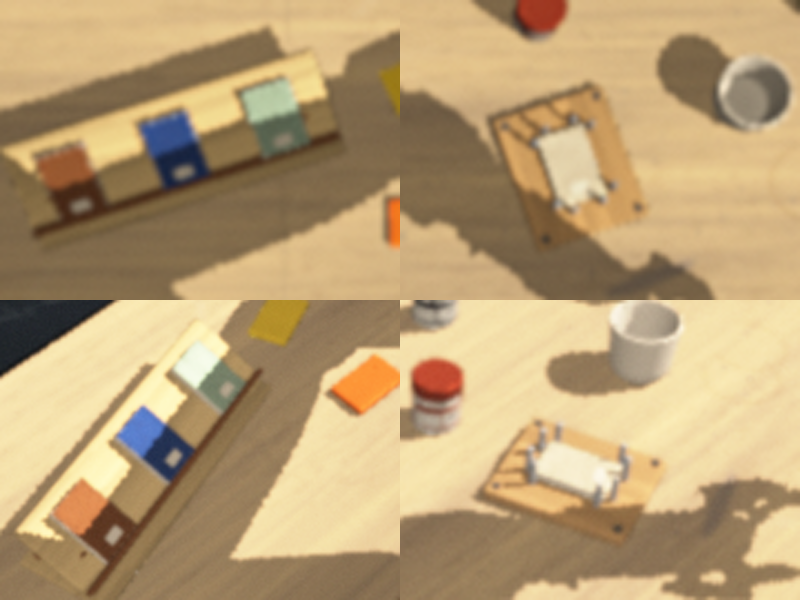

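The crop confirms grey-green is the tile on the rack's rightmost seat, blue is on the middle seat and brown on the left. The nest, at top pixel (341,233), has a yaw of about 0.4. I'll move over the nest to measure it from near.

Call:
arm_command(increments=[[[0.4,5,-1.5,0,0],[0.4,10,-3,0,0],[0.4,15,-5,1,0],[0.4,20,-7,2,0],[0.4,25,-8.5,3.5,0],[0.4,30,-10,5,0],[0.4,35,-11.5,7,0],[0.4,40,-13,9,0],[0.4,40.5,-13,9,0],[0.4,40.5,-13,9,0]]], force=20)

```text
clock: 1.4
ee_pos: [0.5267, -0.2056, 0.141]
eef_rot: [-0.0, 0.98, 0.199, -0.001]
wrist_force: [0.1, -0.1, 0.4]
gripper_width: 0.0598
gripper_force: 0.0
```

Run:
```python
from h import *
s=read_state();print(s["ee_pos"],s["eef_rot"],s["gripper_width"],s["wrist_force"],s["qvel"].__repr__()[:80])
cv2.imwrite("pics/w1.png",camera("wrist"))
import pickle;pickle.dump(s,open("w1.pkl","wb"))
```

```text
[ 0.52672578 -0.20559964  0.14097248] [-9.07181996e-05  9.79905907e-01  1.99459186e-01 -6.62604161e-04] 0.05975259806002459 [ 0.11054698 -0.08225378  0.40626345] array([-0.03067237, -0.02337071,  0.00701193,  0.00286623, -0.00256119,
       -
```

View pics/w1.png

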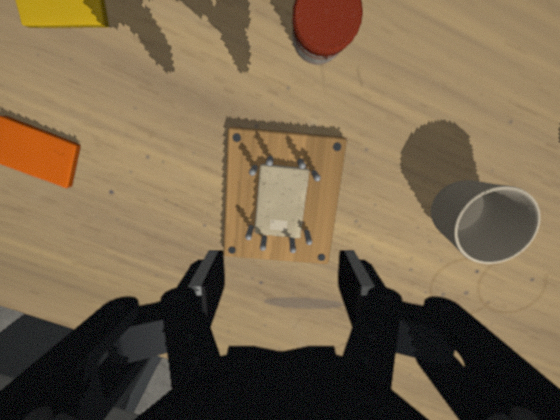

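The wrist view shows the board with corners at about (229,129), (346,137), (329,263), (224,259), and eight pins round the cream tile centred near (282,200). I'll fit the nest pose and draw an overlay.

```bash
cat > fit.py <<'E'
from h import *
from scipy.optimize import least_squares
def nestpts(p,L):
    c,s=np.cos(p[2]),np.sin(p[2]);L=np.array(L,float)
    return np.c_[p[0]+c*L[:,0]-s*L[:,1],p[1]+s*L[:,0]+c*L[:,1],L[:,2]]
B=[(65,55,12),(65,-55,12),(-65,-55,12),(-65,55,12)]
P=[(30,28,39),(39.5,14,39),(39.5,-14,39),(30,-28,39),(-30,28,39),(-39.5,14,39),(-39.5,-14,39),(-30,-28,39)]
C=[(34,22.5,22),(34,-22.5,22),(-34,-22.5,22),(-34,22.5,22)]
B,P,C=[np.array(a)/1000 for a in(B,P,C)]
E
python3 - <<'E'
from fit import *
import pickle
s=pickle.load(open("w1.pkl","rb"));c=cam("wrist",s)
im=cv2.imread("pics/w1.png");hsv=cv2.cvtColor(im,cv2.COLOR_BGR2HSV)
uvB=np.array([(229,129),(346,137),(329,263),(224,259)],float)
uvP=np.array([(253,170),(269,162),(302,164),(317,178),(249,234),(263,242),(293,245),(309,238)],float)
for name,M,uv in[("board",B,uvB),("pins",P,uvP),("all",np.vstack([B,P]),np.vstack([uvB,uvP]))]:
    r=least_squares(lambda p:(proj(c,nestpts(p,M))-uv).ravel(),[.53,-.206,.4])
    print(name,r.x.round(4),np.abs(r.fun).max().round(1),r.fun.reshape(-1,2).round(1).tolist())
p=r.x;k=5
crop=cv2.resize(im[110:280,200:370],None,fx=3.5,fy=3.5,interpolation=2)
f=lambda L:((proj(c,nestpts(p,L))-[200,110]+.5)*3.5).astype(int)
for L,col in((B,(0,255,0)),(C,(0,0,255))): cv2.polylines(crop,[f(L)],True,col,1)
for u in f(P): cv2.circle(crop,tuple(map(int,u)),4,(255,0,255),1)
cv2.imwrite("pics/w1c.png",crop)
E
```

```text
board [ 0.5249 -0.2084  0.3302] 2.5 [[-2.5, -0.9], [1.4, 0.1], [1.1, 2.2], [0.2, -0.8]]
pins [ 0.5281 -0.2068  0.3107] 3.6 [[-0.8, -0.9], [0.5, -2.6], [0.6, -1.5], [0.7, -2.9], [-1.0, 0.7], [-0.4, 3.6], [-0.0, 3.1], [0.3, 1.9]]
all [ 0.5272 -0.2073  0.3231] 4.9 [[-2.3, -4.2], [1.8, -2.2], [0.6, 0.3], [-0.4, -3.3], [-1.2, 0.8], [-0.0, -1.1], [0.1, -0.5], [0.3, -2.1], [-0.5, 2.2], [0.2, 4.9], [0.6, 4.1], [0.8, 2.7]]
```

View pics/w1c.png

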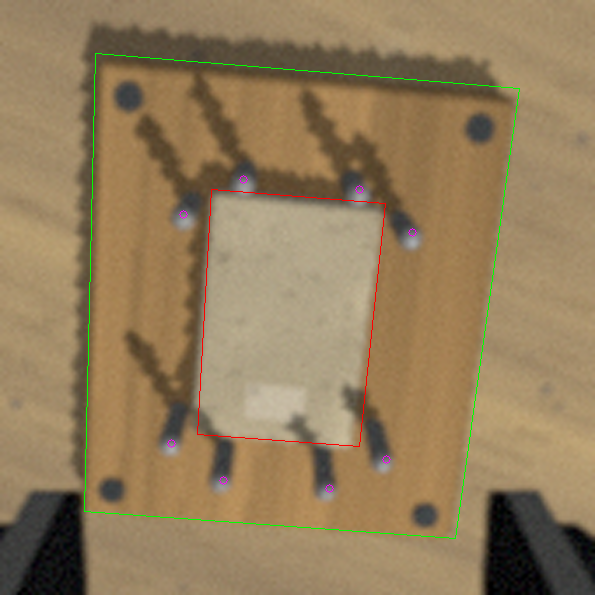

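The overlay fits within about 2 px. I'll refit with refined corner, pin-top and cream-tile pixels.

Run:
```python
from fit import *
import pickle
s=pickle.load(open("w1.pkl","rb"));c=cam("wrist",s)
g=lambda a:np.array(a,float)/3.5-.5+[200,110]
uB=g([(97,66),(517,95),(455,536),(85,511)]);uP=g([(184,218),(244,185),(358,194),(411,242),(171,445),(222,483),(325,492),(383,463)]);uC=g([(211,192),(385,205),(359,446),(198,433)])
for n,M,u in(("B",B,uB),("P",P,uP),("C",C,uC),("BP",np.vstack([B,P]),np.vstack([uB,uP]))):
    r=least_squares(lambda p:(proj(c,nestpts(p,M))-u).ravel(),[.53,-.206,.32]);print(n,r.x.round(4),r.fun.reshape(-1,2).round(1).tolist())
print(2*np.arctan2(s["eef_rot"][2],s["eef_rot"][1]))
```

```text
B [ 0.5259 -0.2079  0.3265] [[-0.7, -1.8], [0.3, -0.6], [0.3, 1.7], [0.1, 1.5]]
P [ 0.526  -0.2075  0.3122] [[-0.2, 0.0], [-0.1, -0.2], [0.4, 0.2], [0.3, -1.0], [-0.5, 0.4], [-0.5, 0.3], [0.4, 0.3], [0.1, 0.4]]
C [ 0.527  -0.2073  0.3244] [[0.1, -0.5], [0.0, -0.3], [0.0, 0.3], [-0.2, 0.6]]
BP [ 0.526  -0.2076  0.3212] [[-0.6, -2.2], [0.4, -0.4], [-0.3, 1.8], [-0.5, 1.1], [-0.4, 0.3], [-0.4, -0.1], [0.1, 0.1], [0.2, -1.3], [-0.1, 0.7], [0.0, 0.5], [0.9, 0.2], [0.5, 0.2]]
0.40161206235443386
```

Call:
arm_command(increments=[[[0.4,2,-4,-2,0],[0.4,4.5,-9,-4,0],[0.4,7,-14,-5,0.03],[0.4,9,-19,-5,0.06],[0.4,11.5,-24,-5,0.09],[0.4,14,-29,-5,0.09],[0.4,16,-34,-5,0.09],[0.4,17.5,-36.7,-5,0.09],[0.4,17.5,-36.7,-5,0.09],[0.4,17.5,-36.7,-5,0.09]]])

```text
clock: 2.7
ee_pos: [0.5453, 0.1989, 0.192]
eef_rot: [0.0, 0.988, 0.154, 0.0]
wrist_force: [1.0, -0.8, -0.2]
gripper_width: 0.0598
gripper_force: 0.0
```

Run:
```python
from h import *
s=read_state();print(s["ee_pos"],2*np.arctan2(s["eef_rot"][2],s["eef_rot"][1]))
im=camera("wrist");cv2.imwrite("pics/w2.png",im);cv2.imwrite("pics/w2x.png",cv2.resize(im[:,:],(800,600),interpolation=2))
import pickle;pickle.dump(s,open("w2.pkl","wb"))
```

```text
[0.54527619 0.19885959 0.19204573] 0.3089673570100682
```

View pics/w2x.png

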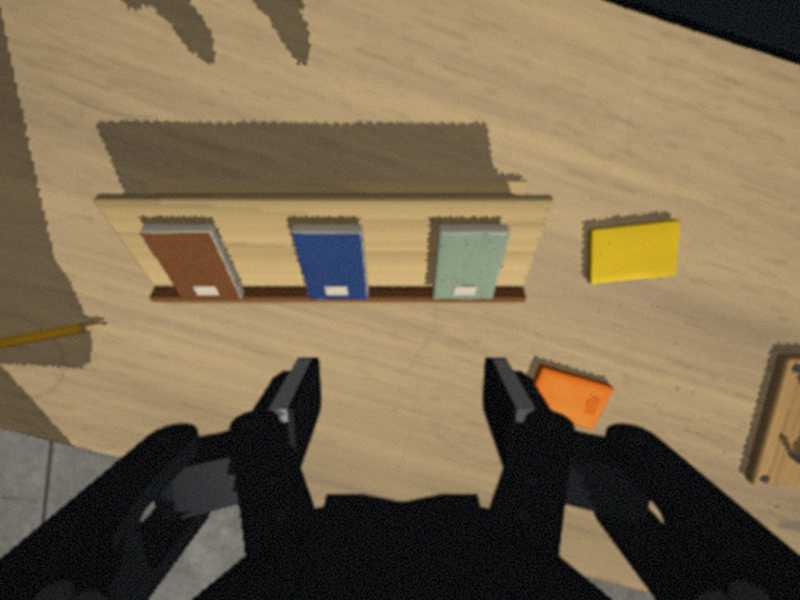

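The rack lies square in the picture. Glazed-face corners in the 800 px view: green (437,231)–(495,300), blue (294,232)–(368,299). I'll fit the seats from them.

Run:
```python
from fit import *
import pickle
s=pickle.load(open("w2.pkl","rb"));c=cam("wrist",s)
im=cv2.imread("pics/w2.png")
k=.7
U={"green":[(437,231),(509,233),(495,300),(433,299)],"blue":[(293,232),(362,232),(368,299),(309,299)],"brown":[(143,232),(213,231),(242,297),(178,297)]}
L=np.array([(34,22.5,10),(34,-22.5,10),(-34,-22.5,10),(-34,22.5,10)])/1000
A=lambda p:R.from_euler("ZY",[p[2],-.6]).as_matrix()
pts=lambda p:np.array([p[0],p[1],.046])+L@A(p).T
off={"green":-1,"blue":0,"brown":1}
def all_(p):
    out=[]
    for n,u in U.items():
        y=off[n]*.095;q_=[p[0]-np.sin(p[2])*y,p[1]+np.cos(p[2])*y,p[2]]
        out.append(proj(c,pts(q_))-(np.array(u)*k))
    return np.concatenate(out).ravel()
r=least_squares(all_,[.54,.247,.31]);print("rack",r.x.round(4),r.fun.reshape(-1,2).round(1).tolist())
p=r.x
for n,u in U.items():
    t=least_squares(lambda p:(proj(c,pts(p))-np.array(u)*k).ravel(),[.55,.2,.31]);y=off[n]*.095
    print(n,t.x.round(4),np.abs(t.fun).max().round(1),"seat",np.round([p[0]-np.sin(p[2])*y,p[1]+np.cos(p[2])*y],4))
```

```text
rack [0.5451 0.2476 0.3035] [[2.9, 1.0], [2.6, -0.2], [-1.1, -0.0], [0.7, 0.4], [-1.9, -0.4], [-0.1, -0.0], [0.0, 0.2], [-0.3, -0.1], [-3.6, -1.2], [-1.9, -0.1], [0.2, 1.1], [3.0, 0.8]]
green [0.5734 0.1584 0.3255] 1.7 seat [0.5735 0.1569]
blue [0.5452 0.2469 0.2978] 1.1 seat [0.5451 0.2476]
brown [0.517  0.3374 0.2638] 2.4 seat [0.5167 0.3382]
```

Call:
arm_command(increments=[[[0.4,1.3,4.8,2,0],[0.4,1.3,4.8,5,0],[0.4,1.3,4.8,8,0],[0.4,1.3,4.8,11,0],[0.4,1.3,4.8,13,0],[0.4,1.3,4.8,13.5,0],[0.4,1.3,4.8,13.5,0]]])

```text
clock: 3.62
ee_pos: [0.5722, 0.1578, 0.0567]
eef_rot: [0.0, 0.988, 0.154, 0.0]
wrist_force: [-0.2, 0.5, 0.4]
gripper_width: 0.0593
gripper_force: 0.0
```

Run:
```python
from h import *
im=camera("wrist");cv2.imwrite("pics/w3.png",im[100:400,100:500])
```

```text
(no output)
```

View pics/w3.png

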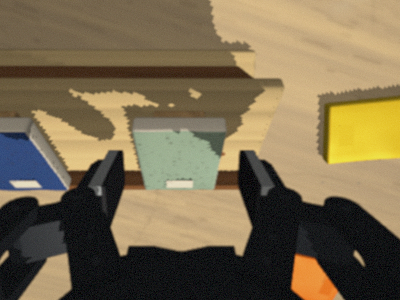

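Crop of the wrist view: the fingertips at columns 122 and 240 sit evenly on both sides of the green tile (132–226), at about mid-length. Next I lower and close.

Call:
arm_command(increments=[[[0.4,0,0,0.4,0],[0.4,0,0,0.7,0],[0.4,0,0,0.9,0],[0.4,0,0,0.9,0]]], force=20)

```text
clock: 4.18
ee_pos: [0.5718, 0.1589, 0.047]
eef_rot: [0.0, 0.988, 0.155, -0.0]
wrist_force: [0.3, -0.5, -0.9]
gripper_width: 0.0597
gripper_force: 0.0
```

Call:
arm_command(increments=[[[-0.2,0,0,0,0],[-0.2,0,0,0,0],[-0.2,0,0,0,0],[-0.2,0,0,0,0]]], force=25)

```text
clock: 4.68
ee_pos: [0.5722, 0.1589, 0.0476]
eef_rot: [-0.0, 0.988, 0.155, 0.0]
wrist_force: [-0.7, 0.3, 1.6]
gripper_width: 0.0442
gripper_force: 26.2
```

Call:
arm_command(increments=[[[-0.2,0,0,-0.5,0],[-0.2,0,0,-1.5,0],[-0.2,0,0,-3.5,0],[-0.2,0,0,-6,0],[-0.2,0,0,-8,0],[-0.2,0,0,-8,0],[-0.2,0,0,-8,0]]])

```text
clock: 5.55
ee_pos: [0.5717, 0.1587, 0.1267]
eef_rot: [0.0, 0.988, 0.155, -0.0]
wrist_force: [0.7, 0.3, -1.5]
gripper_width: 0.0441
gripper_force: 26.0
```

Run:
```python
from h import *
s=read_state();im=camera("wrist");cv2.imwrite("pics/w4.png",im[100:400,100:500])
c=cam("wrist",s);print(s["ee_pos"],proj(c,[s["ee_pos"]])-100, s["gripper_width"])
```

```text
[0.57171346 0.15871514 0.12674178] [[178.90096954 160.47338042]] 0.04410713446551508
```

View pics/w4.png

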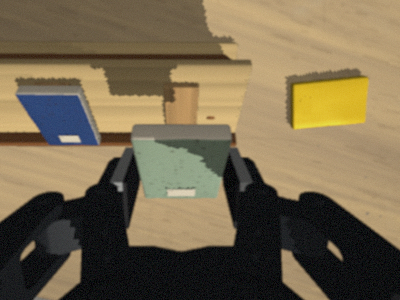

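Green is held, with face corners at (133,138), (230,136), (218,198), (141,197) in the crop. I'll fit its offset in the tool.

```bash
cat > hold.py <<'E'
from fit import *
def held(c,s,u):
    L=np.array([(34,22.5,10),(34,-22.5,10),(-34,-22.5,10),(-34,22.5,10)])/1000
    y0=2*np.arctan2(s["eef_rot"][2],s["eef_rot"][1])
    def pts(p): # x,y,z of underside centre rel. TCP in yawed level frame, yaw, pitch
        W=R.from_euler("Z",y0).as_matrix()
        return np.array(s["ee_pos"])+(p[:3]+L@R.from_euler("ZY",[p[3],-p[4]]).as_matrix().T)@W.T
    r=least_squares(lambda p:np.r_[(proj(c,pts(p))-u).ravel(),(p[4]-.6)*20,p[3]*20],[0,0,0,0,.6])
    return r.x.round(4),r.fun.round(1)
E
python3 - <<'E'
from hold import *
s=read_state();c=cam("wrist",s)
print(held(c,s,np.array([(133,138),(230,136),(218,198),(141,197)],float)+100))
E
```

```text
(array([-3.0e-04, -1.0e-03, -5.8e-03, -9.0e-03,  5.8e-01]), array([-1.8, -1.6,  0.8,  1.3, -2.1,  0. ,  3.6,  0.4, -0.4, -0.2]))
```

Call:
arm_command(increments=[[[-0.2,-1,2,0,0],[-0.2,-2.5,6,0,0],[-0.2,-5,11,0,0],[-0.2,-7.5,16,0,0],[-0.2,-9.5,21,0,0],[-0.2,-12,26,0,-0.01],[-0.2,-14,30.5,0,-0.01],[-0.2,-15.3,33.4,0,-0.01],[-0.2,-15.3,33.4,0,-0.01],[-0.2,-15.3,33.4,0,-0.01]]])

```text
clock: 6.85
ee_pos: [0.5275, -0.206, 0.1266]
eef_rot: [-0.001, 0.987, 0.159, -0.001]
wrist_force: [0.3, 0.6, -0.8]
gripper_width: 0.044
gripper_force: 26.0
```

Run:
```python
from h import *
s=read_state();im=camera("wrist");cv2.imwrite("pics/w5.png",cv2.resize(im[50:350,130:430],(600,600),interpolation=2))
print(s["ee_pos"],2*np.arctan2(s["eef_rot"][2],s["eef_rot"][1]),s["wrist_force"])
import pickle;pickle.dump(s,open("w5.pkl","wb"))
```

```text
[ 0.52750985 -0.20597617  0.12658402] 0.31997531720149464 [ 0.27031968  0.57104388 -0.83296517]
```

View pics/w5.png

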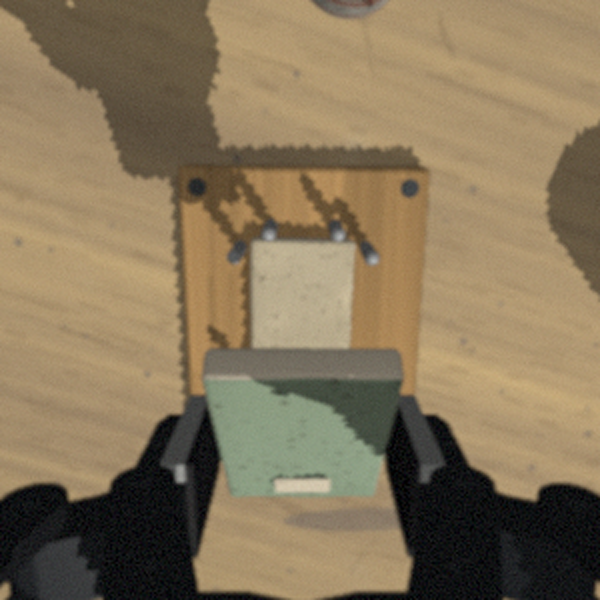

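Over the nest, the tile (columns 205–402) and pin pairs (269/338, 235/371) share the centre column at about 303. I'll check the x offset numerically.

Run:
```python
from fit import *
import pickle
s=pickle.load(open("w5.pkl","rb"));c=cam("wrist",s)
M=np.vstack([P[:4],C[:2]]);u=np.array([(235,257),(269,233),(338,234),(371,258),(251,240),(355,240)],float)/2-.25+[130,50]
r=least_squares(lambda p:(proj(c,nestpts(p,M))-u).ravel(),[.526,-.207,.317]);print(r.x.round(4),r.fun.round(1))
from hold import held
print(held(c,s,np.array([(206,377),(402,379),(379,495),(231,495)])/2+[130,50]))
```

```text
[ 0.5262 -0.2075  0.3142] [-0.7 -0.2 -0.5  0.2  0.2 -0.1  0.8 -0.2 -0.1 -0.   0.3  0.3]
(array([-0.0009, -0.0018, -0.0061,  0.0027,  0.5952]), array([-0.5,  0.5,  0.9, -0.6, -1.8,  0.1,  1.2,  0.1, -0.1,  0.1]))
```

Call:
arm_command(increments=[[[-0.2,0.05,0,2,0],[-0.2,0.05,0,4,0],[-0.2,0.05,0,6,0],[-0.2,0.05,0,7,0],[-0.2,0.05,0,7.5,0],[-0.2,0.05,0,7.5,0],[-0.2,0.05,0,7.5,0]]], force=20)

```text
clock: 7.78
ee_pos: [0.5296, -0.2061, 0.0533]
eef_rot: [0.001, 0.987, 0.16, 0.001]
wrist_force: [-0.0, -0.4, -0.1]
gripper_width: 0.0444
gripper_force: 26.0
```

Call:
arm_command(increments=[[[-0.2,0,0,0.2,0],[-0.2,0,0,0.4,0],[-0.2,0,0,0.6,0],[-0.2,0,0,0.8,0],[-0.2,0,0,0.8,0]]], force=20)

```text
clock: 8.4
ee_pos: [0.5287, -0.2057, 0.0439]
eef_rot: [-0.0, 0.987, 0.16, -0.0]
wrist_force: [-0.4, 0.4, -1.0]
gripper_width: 0.0445
gripper_force: 26.0
```

Call:
arm_command(increments=[[[-0.2,0,0,0.15,0],[-0.2,0,0,0.3,0],[-0.2,0,0,0.45,0],[-0.2,0,0,0.6,0]]], force=20)

```text
clock: 8.9
ee_pos: [0.5304, -0.2057, 0.0405]
eef_rot: [0.0, 0.987, 0.16, 0.002]
wrist_force: [0.5, 2.6, 9.1]
gripper_width: 0.0444
gripper_force: 27.0
```

Call:
arm_command(increments=[[[-0.2,0,0,0.15,0],[-0.2,0,0,0.3,0],[-0.2,0,0,0.45,0],[-0.2,0,0,0.45,0]]], force=20)

```text
clock: 9.4
ee_pos: [0.5325, -0.2051, 0.0373]
eef_rot: [0.0, 0.987, 0.16, 0.004]
wrist_force: [2.6, 5.1, 9.0]
gripper_width: 0.0441
gripper_force: 27.8
```

The low edge sticks on the cream tile and the tile pivots about it, pushing the tool forward. I'll lift off, move the low edge back towards the end pins, then follow the arc down.

Call:
arm_command(increments=[[[-0.2,0,0,-0.5,0],[-0.2,0,0,-1.2,0],[-0.2,-0.2,0,-1.2,0],[-0.2,-0.35,0,-1.2,0],[-0.2,-0.35,0,-1.2,0],[-0.2,-0.35,0,-1.2,0]]], force=20)

```text
clock: 10.15
ee_pos: [0.5254, -0.2069, 0.0454]
eef_rot: [-0.0, 0.987, 0.16, -0.0]
wrist_force: [-0.3, 0.0, 0.5]
gripper_width: 0.0441
gripper_force: 26.9
```

Run:
```python
from h import *
s=read_state();im=camera("wrist");cv2.imwrite("pics/w6.png",cv2.resize(im[150:350,130:430],(780,520),interpolation=2))
print(s["ee_pos"],2*np.arctan2(s["eef_rot"][2],s["eef_rot"][1]),s["wrist_force"])
import pickle;pickle.dump(s,open("w6.pkl","wb"))
```

```text
[ 0.52535086 -0.20689462  0.04544412] 0.32063944078405526 [-0.27502222  0.0373754   0.50311484]
```

View pics/w6.png

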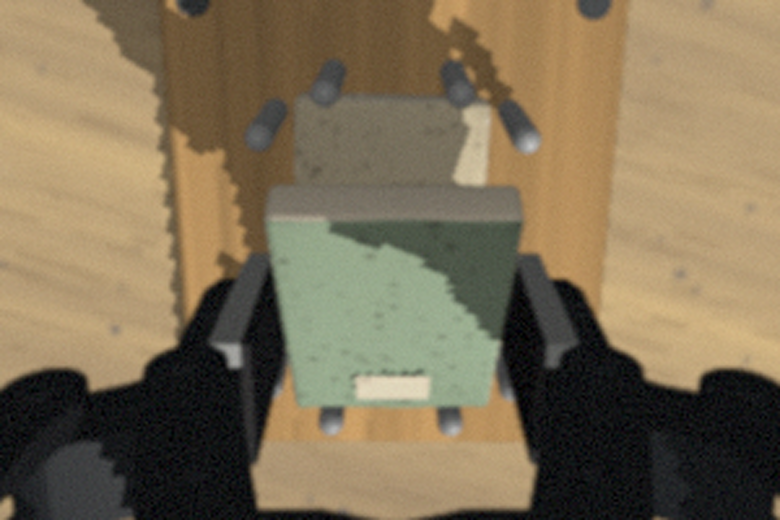

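The low edge of green (row 405) is just inside the near pin tops (332,420) and (450,420), with less tilt than before. I have now used 10 views, so I'll measure numerically from here.

Run:
```python
from fit import *
from hold import held
import pickle
s=pickle.load(open("w6.pkl","rb"));c=cam("wrist",s)
g=lambda a:np.array(a,float)/2.6-.3+[130,150]
u=g([(268,222),(520,222),(492,406),(298,405)])
y0=.3206;L=np.array([(34,22.5,10),(34,-22.5,10),(-34,-22.5,10),(-34,22.5,10)])/1000
W=R.from_euler("Z",y0).as_matrix()
F=lambda p:np.array(s["ee_pos"])+(p[:3]+L@R.from_euler("ZY",[p[3],-p[4]]).as_matrix().T)@W.T
r=least_squares(lambda p:(proj(c,F(p))-u).ravel(),[0,0,0,0,.45]);print("tile rel tcp",r.x.round(4),r.fun.round(1))
M=np.vstack([P[:4],P[5:7]]);v=g([(262,135),(325,90),(461,92),(526,138),(331,422),(451,423)])
n=least_squares(lambda p:(proj(c,nestpts(p,M))-v).ravel(),[.526,-.207,.317]);print("nest",n.x.round(4),n.fun.round(1))
a=n.x[2];d=(F(r.x)-[n.x[0],n.x[1],0])@R.from_euler("Z",a).as_matrix();print("corners in nest mm",(d*1000).round(1).tolist())
```

```text
tile rel tcp [-0.0028 -0.0014 -0.0057  0.0027  0.4834] [-0.4 -0.   0.6 -0.2 -1.3 -0.1  1.1  0.3]
nest [ 0.5269 -0.2073  0.3127] [-1.8 -0.2 -0.2 -0.   0.8 -0.4  1.3 -0.4 -0.2  0.8  0.1  0.7]
corners in nest mm [[21.1, 22.3, 64.4], [21.6, -22.7, 64.4], [-38.6, -23.4, 32.8], [-39.1, 21.6, 32.8]]
```

Call:
arm_command(increments=[[[-0.2,0.05,0,0.3,0],[-0.2,0.05,0,0.6,0],[-0.2,0.12,0,0.8,0],[-0.2,0.2,0,1.0,0],[-0.2,0.28,0,1.2,0],[-0.2,0.35,0,1.4,0],[-0.2,0.35,0,1.4,0]]], force=20)

```text
clock: 11.08
ee_pos: [0.5296, -0.2055, 0.0333]
eef_rot: [-0.0, 0.987, 0.16, 0.001]
wrist_force: [-1.1, 2.7, 6.3]
gripper_width: 0.0442
gripper_force: 28.2
```

Call:
arm_command(increments=[[[-0.2,0.08,0,0.2,0],[-0.2,0.15,0,0.4,0],[-0.2,0.2,0,0.6,0],[-0.2,0.2,0,0.6,0]]], force=20)

```text
clock: 11.58
ee_pos: [0.5326, -0.2045, 0.0279]
eef_rot: [-0.0, 0.987, 0.16, 0.002]
wrist_force: [0.3, 2.9, 6.3]
gripper_width: 0.0441
gripper_force: 29.1
```

Call:
arm_command(increments=[[[-0.2,0,0,-0.4,0],[-0.2,0,0,-0.7,0],[-0.2,-0.3,0,-0.7,0],[-0.2,-0.3,0,-0.7,0]]], force=20)

```text
clock: 12.08
ee_pos: [0.5284, -0.2062, 0.0329]
eef_rot: [-0.0, 0.987, 0.16, 0.001]
wrist_force: [2.5, 0.5, -0.4]
gripper_width: 0.044
gripper_force: 28.4
```

Run:
```python
from fit import *
s=read_state();im=camera("wrist");c=cam("wrist",s);cv2.imwrite("pics/w7.png",im)
print(s["ee_pos"],s["wrist_force"])
# cream far edge and tile far edge along centre columns: print rows profile
h=cv2.cvtColor(im,cv2.COLOR_BGR2HSV)
for col in(262,280,298):
    print(col,[(r,im[r-1:r+2,col-2:col+3].reshape(-1,3).mean(0).astype(int).tolist()) for r in range(170,312,4)])
```

```text
[ 0.52841525 -0.20624604  0.03285587] [ 2.48388562  0.48126528 -0.40366148]
262 [(170, [55, 84, 107]), (174, [56, 85, 108]), (178, [56, 85, 108]), (182, [56, 84, 106]), (186, [57, 80, 98]), (190, [56, 82, 102]), (194, [59, 86, 107]), (198, [92, 105, 111]), (202, [95, 114, 122]), (206, [93, 112, 120]), (210, [94, 112, 120]), (214, [93, 110, 118]), (218, [90, 106, 113]), (222, [92, 104, 110]), (226, [101, 113, 119]), (230, [81, 96, 87]), (234, [105, 125, 113]), (238, [141, 170, 153]), (242, [140, 170, 152]), (246, [140, 170, 153]), (250, [142, 170, 152]), (254, [141, 171, 153]), (258, [142, 172, 154]), (262, [142, 170, 152]), (266, [142, 171, 153]), (270, [142, 171, 152]), (274, [142, 170, 153]), (278, [143, 172, 154]), (282, [144, 172, 154]), (286, [141, 169, 152]), (290, [145, 174, 155]), (294, [136, 163, 146]), (298, [144, 173, 155]), (302, [140, 168, 150]), (306, [142, 171, 153]), (310, [143, 173, 154])]
280 [(170, [54, 83, 107]), (174, [55, 84, 107]), (178, [55, 85, 107]), (182, [55, 85, 107]), (186, [55, 84, 107]), (190, [55, 84, 107]), (194, [57, 85, 107]), (198, [89, 102, 108])
[... 788 characters left out ...]
, 107]), (194, [57, 87, 109]), (198, [87, 98, 106]), (202, [95, 113, 121]), (206, [95, 115, 122]), (210, [90, 108, 116]), (214, [92, 110, 118]), (218, [92, 109, 116]), (222, [93, 105, 111]), (226, [100, 113, 120]), (230, [70, 84, 77]), (234, [73, 88, 79]), (238, [76, 91, 82]), (242, [75, 91, 81]), (246, [78, 92, 82]), (250, [79, 95, 85]), (254, [138, 165, 147]), (258, [141, 170, 152]), (262, [138, 167, 149]), (266, [146, 174, 156]), (270, [146, 174, 156]), (274, [147, 176, 157]), (278, [147, 175, 157]), (282, [147, 175, 157]), (286, [139, 166, 149]), (290, [146, 176, 156]), (294, [140, 167, 150]), (298, [143, 172, 154]), (302, [145, 174, 156]), (306, [141, 169, 152]), (310, [143, 171, 156])]
```

```bash
cat > meas.py <<'E'
from fit import *
import sys
from workcell import *
def meas(im,s,cr=None):
    c=cam("wrist",s);g=im.astype(int)
    y0=2*np.arctan2(s["eef_rot"][2],s["eef_rot"][1]);W=R.from_euler("Z",y0).as_matrix()
    o=[]
    for col in(258,268,298):
        p=g[:,col-2:col+3].mean(1);o.append(p)
    return c,W,o
E
python3 - <<'E'
from meas import *
im=cv2.imread("pics/w7.png");s=read_state();c,W,o=meas(im,s)
for p in o: print([(r,p[r].astype(int).tolist()) for r in range(308,336,2)])
E
```

```text
[(308, [134, 160, 144]), (310, [141, 170, 153]), (312, [144, 173, 155]), (314, [145, 174, 156]), (316, [145, 172, 154]), (318, [145, 172, 155]), (320, [145, 173, 156]), (322, [140, 168, 149]), (324, [97, 111, 107]), (326, [72, 79, 86]), (328, [85, 94, 101]), (330, [111, 120, 129]), (332, [138, 148, 159]), (334, [144, 166, 183])]
[(308, [172, 195, 206]), (310, [181, 207, 216]), (312, [181, 209, 217]), (314, [181, 208, 216]), (316, [184, 211, 218]), (318, [172, 198, 201]), (320, [144, 173, 154]), (322, [145, 173, 154]), (324, [121, 166, 189]), (326, [100, 155, 198]), (328, [100, 153, 195]), (330, [100, 153, 195]), (332, [103, 156, 197]), (334, [100, 154, 195])]
[(308, [142, 169, 154]), (310, [144, 172, 157]), (312, [143, 172, 155]), (314, [141, 169, 153]), (316, [140, 167, 151]), (318, [142, 171, 153]), (320, [139, 167, 150]), (322, [142, 169, 151]), (324, [107, 134, 139]), (326, [84, 113, 140]), (328, [87, 119, 143]), (330, [91, 124, 150]), (332, [96, 130, 159]), (334, [105, 147, 183])]
```

Run:
```python
from meas import *
s=read_state();c=cam("wrist",s);y0=2*np.arctan2(s["eef_rot"][2],s["eef_rot"][1]);W=R.from_euler("Z",y0).as_matrix();t=np.array(s["ee_pos"])
def edges(x,z,th):
    A=R.from_euler("Y",-th).as_matrix();L=np.array([(34,0,10),(-34,0,10),(34,0,0)])/1000
    return t+(np.array([x,0,z])+L@A.T)@W.T
f=lambda p:proj(c,edges(p[0],.0043-.003*np.sin(p[1])-.005*np.cos(p[1]),p[1]))[:2,1]-[228,323.5]
r=least_squares(f,[0,.2]);print("fixed z: x,th",r.x,proj(c,edges(r.x[0],-.001,r.x[1]))[2])
f=lambda p:proj(c,edges(*p))[:,1]-[228,323.5,219.5]
r2=least_squares(f,[0,0,.2]);print("free",r2.x)
e=ray(c,[(280,196.5)],.022)[0];print("cream centre rel tcp x",((e-t)@W)[0]-.034)
for pin in(39.5,-39.5): print(proj(c,[t+np.array([((e-t)@W)[0]-.034+pin/1000,0,.039-t[2]])@W.T]))
```

```text
fixed z: x,th [-0.00520337  0.25234494] [278.69886517 216.49042974]
free [-0.01406414 -0.01607997  0.13649471]
cream centre rel tcp x -0.0008622035141084214
[[278.68127928 194.29421365]]
[[278.93138294 330.52180103]]
```

There is a small +x force, so the low edge leans against the near pins. That is the right place to swing it flat.

Call:
arm_command(increments=[[[-0.2,0.05,0,0.3,0],[-0.2,0.1,0,0.5,0],[-0.2,0.15,0,0.7,0],[-0.2,0.2,0,0.9,0],[-0.2,0.22,0,1.1,0],[-0.2,0.22,0,1.1,0]]], force=20)

```text
clock: 12.88
ee_pos: [0.5307, -0.2053, 0.0231]
eef_rot: [0.0, 0.987, 0.16, 0.001]
wrist_force: [0.1, 1.9, 5.2]
gripper_width: 0.0441
gripper_force: 29.5
```

Call:
arm_command(increments=[[[-0.2,0,0,0.15,0],[-0.2,0,0,0.3,0],[-0.2,0,0,0.3,0]]], force=20)

```text
clock: 13.25
ee_pos: [0.5314, -0.205, 0.0205]
eef_rot: [-0.0, 0.987, 0.16, 0.001]
wrist_force: [1.1, 3.0, 6.1]
gripper_width: 0.0438
gripper_force: 29.9
```

Call:
arm_command(increments=[[[-0.2,0,0,0.15,0],[-0.2,0,0,0.3,0],[-0.2,0,0,0.3,0]]], force=20)

```text
clock: 13.62
ee_pos: [0.5318, -0.2049, 0.0196]
eef_rot: [-0.0, 0.987, 0.16, 0.002]
wrist_force: [-1.6, 3.5, 14.1]
gripper_width: 0.0446
gripper_force: 34.3
```

The force now rises steeply, so the tile lies flat. I'll relieve it and let go.

Call:
arm_command(increments=[[[-0.2,0,0,-0.25,0],[-0.2,0,0,-0.25,0],[0.3,0,0,-0.25,0],[0.3,0,0,-0.25,0],[0.3,0,0,-0.25,0],[0.3,0,0,-0.25,0]]])

```text
clock: 14.38
ee_pos: [0.5297, -0.2054, 0.0178]
eef_rot: [-0.0, 0.987, 0.16, -0.0]
wrist_force: [0.3, -0.7, -0.2]
gripper_width: 0.0553
gripper_force: 0.0
```

Call:
arm_command(increments=[[[0.3,0,0,-0.5,0],[0.3,0,0,-2,0],[0.3,0,0,-5,0],[0.3,0,0,-8,0],[-1,0,0,-9.5,0],[-1,0,0,-9.5,0],[-1,0,0,-9.5,0]]])

```text
clock: 15.25
ee_pos: [0.5294, -0.2051, 0.1122]
eef_rot: [-0.001, 0.987, 0.16, -0.001]
wrist_force: [-0.2, 0.2, -0.9]
gripper_width: 0.0014
gripper_force: 0.0
```

Run:
```python
from meas import *
s=read_state();im=camera("wrist");cv2.imwrite("pics/w8.png",im)
print(s["ee_pos"],s["gripper_width"],s["wrist_force"])
h=cv2.cvtColor(im,cv2.COLOR_BGR2HSV)
c=cam("wrist",s)
for nm,y in(("mid",0),):
    print("pred corners z32",proj(c,nestpts([.5265,-.2072,.317],C+[0,0,.01])).round(1).tolist())
m=cv2.inRange(h,(40,25,40),(85,255,255));n,l,st,ce=cv2.connectedComponentsWithStats(m)
for i in range(1,n):
    if st[i,4]>200: print(st[i],ce[i])
```

```text
[ 0.52944773 -0.20513551  0.11217263] 0.0013552840106814477 [-0.15975909  0.24830443 -0.88804649]
pred corners z32 [[252.4, 177.1], [310.2, 177.4], [307.5, 256.7], [254.3, 256.4]]
[ 255  181   55   76 3597] [282.01334445 214.27022519]
```

Green lies in the nest: its blob spans columns 255–309 and rows 181–257 against a predicted 252–310 and 177–257. Now I press with shut fingers.

Call:
arm_command(increments=[[[-1,-0.3,0,2,0],[-1,-0.3,0,4.5,0],[-1,-0.3,0,6.5,0],[-1,-0.3,0,7.5,0],[-1,-0.3,0,7.8,0],[-1,-0.3,0,7.8,0]]])

```text
clock: 16.05
ee_pos: [0.5274, -0.2065, 0.0355]
eef_rot: [0.0, 0.987, 0.16, 0.0]
wrist_force: [-0.3, 0.2, -0.4]
gripper_width: -0.0
gripper_force: 0.0
```

Call:
arm_command(increments=[[[-1,0,0,0.1,0],[-1,0,0,0.2,0],[-1,0,0,0.3,0],[-1,0,0,0.3,0],[-1,0,0,0.3,0]]])

```text
clock: 16.68
ee_pos: [0.5272, -0.2064, 0.0323]
eef_rot: [-0.0, 0.987, 0.16, 0.0]
wrist_force: [-0.4, -0.4, -0.6]
gripper_width: -0.0002
gripper_force: 0.0
```

Call:
arm_command(increments=[[[-1,0,0,0.07,0],[-1,0,0,0.15,0],[-1,0,0,0.2,0],[-1,0,0,0.2,0]]])

```text
clock: 17.18
ee_pos: [0.5273, -0.2065, 0.0316]
eef_rot: [0.0, 0.987, 0.16, 0.0]
wrist_force: [-2.4, 0.2, 5.7]
gripper_width: 0.0001
gripper_force: 2.9
```

Call:
arm_command(increments=[[[-1,0,0,0.07,0],[-1,0,0,0.07,0],[-1,0,0,0.07,0],[-1,0,0,0.07,0],[-1,0,0,0.07,0]]])

```text
clock: 17.8
ee_pos: [0.5274, -0.2065, 0.0316]
eef_rot: [0.0, 0.987, 0.16, 0.0]
wrist_force: [-2.4, 2.1, 7.9]
gripper_width: 0.0
gripper_force: 4.2
```

Call:
arm_command(increments=[[[-1,0,0,-1,0],[-1,0,0,-4,0],[0.4,0,0,-8,0],[0.4,0,0,-11,0],[0.4,0,0,-11,0]]])

```text
clock: 18.42
ee_pos: [0.5295, -0.2076, 0.1434]
eef_rot: [0.002, 0.987, 0.16, 0.003]
wrist_force: [-0.1, 0.3, 0.0]
gripper_width: 0.0542
gripper_force: 0.0
```

Green is pressed at about 8 N for 0.6 s. Now for blue.

Call:
arm_command(increments=[[[0.4,2,-5,0,0],[0.4,4,-10,0,0],[0.4,6,-16,0,0],[0.4,8,-22,0,0],[0.4,10,-28,0,0],[0.4,12,-33,0,0.015],[0.4,14,-38,0,0.015],[0.4,15.6,-42.7,0,0.015],[0.4,15.6,-42.7,0,0.015],[0.4,15.6,-42.7,0,0.015]]])

```text
clock: 19.68
ee_pos: [0.5409, 0.2443, 0.1381]
eef_rot: [-0.001, 0.988, 0.155, -0.001]
wrist_force: [0.1, 0.9, -0.7]
gripper_width: 0.0597
gripper_force: 0.0
```

Run:
```python
from meas import *
s=read_state();im=camera("wrist");cv2.imwrite("pics/w9.png",im)
y0=2*np.arctan2(s["eef_rot"][2],s["eef_rot"][1]);print(s["ee_pos"],y0)
h=cv2.cvtColor(im,cv2.COLOR_BGR2HSV);c=cam("wrist",s)
m=cv2.inRange(h,(105,120,30),(125,255,255));m=cv2.morphologyEx(m,cv2.MORPH_CLOSE,np.ones((25,25)))
n,l,st,ce=cv2.connectedComponentsWithStats(m);i=1+st[1:,4].argmax();print(st[i])
q4=cv2.approxPolyN(max(cv2.findContours((l==i).astype(np.uint8),0,2)[0],key=len),4)[0].astype(float);print(q4.tolist())
L=np.array([(34,22.5,10),(34,-22.5,10),(-34,-22.5,10),(-34,22.5,10)])/1000
F=lambda p:np.array([p[0],p[1],.046])+L@R.from_euler("ZY",[p[2],-.6]).as_matrix().T
pr=proj(c,F([.5451,.2476,.306]));u=np.array([q4[np.linalg.norm(q4-a,axis=1).argmin()] for a in pr])
r=least_squares(lambda p:(proj(c,F(p))-u).ravel(),[.545,.2476,.306]);print(r.x.round(4),r.fun.round(1))
```

```text
[0.54093332 0.24430386 0.13813629] 0.3110406567214632
[ 249  187   56   49 2452]
[[305.0, 188.0], [300.0, 235.0], [254.0, 235.0], [248.0, 187.0]]
[0.5444 0.2481 0.3021] [-2.2 -1.2  2.3 -1.6  1.6  2.2 -1.7  1.7]
```

Call:
arm_command(increments=[[[0.4,0.1,-0.3,2,0],[0.4,0.1,-0.3,5,0],[0.4,0.1,-0.3,7,0],[0.4,0.1,-0.3,8.2,0],[0.4,0.1,-0.3,8.7,0],[0.4,0.1,-0.3,9.1,0],[0.4,0.1,-0.3,9.1,0]]])

```text
clock: 20.6
ee_pos: [0.5424, 0.2469, 0.0492]
eef_rot: [-0.002, 0.988, 0.156, 0.0]
wrist_force: [-0.1, 0.5, 0.3]
gripper_width: 0.0599
gripper_force: 0.0
```

Call:
arm_command(increments=[[[0.4,0,-0.1,0.15,0],[0.4,0,-0.1,0.3,0],[0.4,0,-0.1,0.3,0],[-0.2,0,-0.1,0.3,0],[-0.2,0,-0.1,0.3,0],[-0.2,0,-0.1,0.3,0],[-0.2,0,-0.1,0.3,0]]], force=22)

```text
clock: 21.48
ee_pos: [0.5419, 0.2475, 0.0459]
eef_rot: [-0.002, 0.988, 0.157, -0.0]
wrist_force: [-0.9, -0.9, 1.7]
gripper_width: 0.0444
gripper_force: 22.8
```

Call:
arm_command(increments=[[[-0.2,0,0,-0.5,0],[-0.2,0,0,-1.5,0],[-0.2,0,0,-3.5,0],[-0.2,0,0,-6,0],[-0.2,0,0,-8.5,0],[-0.2,0,0,-8.5,0],[-0.2,0,0,-8.5,0]]])

```text
clock: 22.35
ee_pos: [0.5418, 0.247, 0.13]
eef_rot: [-0.002, 0.988, 0.157, -0.001]
wrist_force: [0.0, 0.6, -1.5]
gripper_width: 0.0446
gripper_force: 22.6
```

Blue is held. I carry it to a touch point a little behind centre, so the swing down ends in the middle.

Call:
arm_command(increments=[[[-0.2,-2,4,0,0],[-0.2,-3.5,9,0,0],[-0.2,-5.5,15,0,0],[-0.2,-8,21,0,0],[-0.2,-10,27,0,0],[-0.2,-12,33,0,0],[-0.2,-14,38,0,0],[-0.2,-15.9,42.6,0,0],[-0.2,-15.9,42.6,0,0],[-0.2,-15.9,42.6,0,0]]], force=20)

```text
clock: 23.6
ee_pos: [0.5216, -0.2065, 0.1272]
eef_rot: [-0.003, 0.988, 0.156, -0.001]
wrist_force: [-0.1, -0.6, 0.0]
gripper_width: 0.0444
gripper_force: 22.6
```

Run:
```python
from meas import *
s=read_state();im=camera("wrist");cv2.imwrite("pics/w10.png",im)
X,Y,_=s["ee_pos"];y0=2*np.arctan2(s["eef_rot"][2],s["eef_rot"][1]);print(s["ee_pos"],y0,"u",.95*X+.312*Y,"v",-.312*X+.95*Y)
h=cv2.cvtColor(im,cv2.COLOR_BGR2HSV)
for nm,lo,hi in(("blue",(105,120,30),(125,255,255)),("green",(40,25,40),(85,255,255))):
    m=cv2.morphologyEx(cv2.inRange(h,lo,hi),cv2.MORPH_CLOSE,np.ones((15,15)))
    n,l,st,ce=cv2.connectedComponentsWithStats(m);i=1+st[1:,4].argmax()
    print(nm,st[i],cv2.approxPolyN(max(cv2.findContours((l==i).astype(np.uint8),0,2)[0],key=len),4)[0].tolist())
```

```text
[ 0.52161151 -0.20652778  0.12721434] 0.31395112724202284 u 0.43109426361204184 v -0.35894418052275834
blue [ 232  238   98   59 4747] [[329, 239], [321, 296], [241, 296], [232, 238]]
green [ 258  168   53   55 2772] [[310, 168], [309, 222], [259, 221], [257, 168]]
```

Call:
arm_command(increments=[[[-0.2,0.1,0.15,2,0],[-0.2,0.1,0.15,4,0],[-0.2,0.1,0.15,6,0],[-0.2,0.1,0.15,6.7,0],[-0.2,0.1,0.15,7,0],[-0.2,0.1,0.15,7,0],[-0.2,0.1,0.15,7,0]]], force=20)

```text
clock: 24.52
ee_pos: [0.5246, -0.2083, 0.0598]
eef_rot: [-0.002, 0.988, 0.157, 0.0]
wrist_force: [-0.1, 0.1, -1.0]
gripper_width: 0.0442
gripper_force: 22.6
```

Call:
arm_command(increments=[[[-0.2,0,0,0.2,0],[-0.2,0,0,0.4,0],[-0.2,0.03,0,0.6,0],[-0.2,0.1,0,0.8,0],[-0.2,0.1,0,0.8,0]]], force=20)

```text
clock: 25.15
ee_pos: [0.5247, -0.2077, 0.0506]
eef_rot: [-0.002, 0.988, 0.157, -0.0]
wrist_force: [-0.9, -0.0, 0.1]
gripper_width: 0.0439
gripper_force: 22.6
```

Call:
arm_command(increments=[[[-0.2,0.05,0,0.15,0],[-0.2,0.15,0,0.3,0],[-0.2,0.27,0,0.45,0],[-0.2,0.4,0,0.6,0],[-0.2,0.4,0,0.6,0]]], force=20)

```text
clock: 25.78
ee_pos: [0.529, -0.2065, 0.0459]
eef_rot: [-0.002, 0.988, 0.157, 0.0]
wrist_force: [-1.8, 1.0, 5.1]
gripper_width: 0.0442
gripper_force: 23.9
```

Call:
arm_command(increments=[[[-0.2,0,0,-0.5,0],[-0.2,0,0,-0.9,0],[-0.2,-0.35,0,-0.9,0],[-0.2,-0.35,0,-0.9,0],[-0.2,-0.35,0,-0.5,0],[-0.2,-0.35,0,-0.1,0],[-0.2,-0.25,0,0.1,0],[-0.2,-0.15,0,0.3,0],[-0.2,-0.05,0,0.5,0],[-0.2,-0.05,0,0.5,0]]], force=20)

```text
clock: 27.02
ee_pos: [0.5289, -0.2064, 0.0411]
eef_rot: [-0.002, 0.988, 0.157, 0.001]
wrist_force: [0.4, 1.4, 5.3]
gripper_width: 0.0441
gripper_force: 24.6
```

Call:
arm_command(increments=[[[-0.2,0,0,-0.5,0],[-0.2,0,0,-0.8,0],[-0.2,-0.2,0,-0.8,0],[-0.2,-0.2,0,-0.8,0],[-0.2,-0.2,0,-0.4,0],[-0.2,-0.2,0,0,0],[-0.2,-0.1,0,0.2,0],[-0.2,-0.05,0,0.4,0],[-0.2,0,0,0.6,0],[-0.2,0,0,0.6,0]]], force=20)

```text
clock: 28.28
ee_pos: [0.5293, -0.2063, 0.0352]
eef_rot: [-0.002, 0.988, 0.157, 0.001]
wrist_force: [0.0, 1.7, 4.6]
gripper_width: 0.0445
gripper_force: 25.2
```

Call:
arm_command(increments=[[[-0.2,0,0,0.15,0],[-0.2,0.02,0,0.3,0],[-0.2,0.02,0,0.4,0],[-0.2,0.02,0,0.4,0]]], force=20)

```text
clock: 28.78
ee_pos: [0.53, -0.2061, 0.0316]
eef_rot: [-0.002, 0.988, 0.157, 0.002]
wrist_force: [1.1, 2.5, 5.7]
gripper_width: 0.0441
gripper_force: 25.6
```

Call:
arm_command(increments=[[[-0.2,0,0,0.15,0],[-0.2,0,0,0.25,0],[-0.2,0,0,0.25,0]]], force=20)

```text
clock: 29.15
ee_pos: [0.5309, -0.2058, 0.0296]
eef_rot: [-0.002, 0.988, 0.157, 0.003]
wrist_force: [2.2, 4.1, 7.1]
gripper_width: 0.0442
gripper_force: 26.0
```

Call:
arm_command(increments=[[[-0.2,0,0,0.1,0],[-0.2,0,0,0.2,0],[-0.2,0,0,0.2,0]]], force=20)

```text
clock: 29.52
ee_pos: [0.5314, -0.2056, 0.0283]
eef_rot: [-0.002, 0.988, 0.157, 0.003]
wrist_force: [2.0, 4.7, 9.2]
gripper_width: 0.0445
gripper_force: 26.7
```

Call:
arm_command(increments=[[[-0.2,-0.05,0,0.1,0],[-0.2,-0.1,0,0.2,0],[-0.2,-0.1,0,0.2,0]]], force=20)

```text
clock: 29.9
ee_pos: [0.5315, -0.2056, 0.0274]
eef_rot: [-0.002, 0.988, 0.157, 0.004]
wrist_force: [3.4, 5.7, 11.6]
gripper_width: 0.044
gripper_force: 27.3
```

Run:
```python
from meas import *
s=read_state();im=camera("wrist");cv2.imwrite("pics/w11.png",im);c=cam("wrist",s)
h=cv2.cvtColor(im,cv2.COLOR_BGR2HSV)
m=cv2.morphologyEx(cv2.inRange(h,(105,120,30),(125,255,255)),cv2.MORPH_CLOSE,np.ones((15,15)))
n,l,st,ce=cv2.connectedComponentsWithStats(m);i=1+st[1:,4].argmax()
q4=cv2.approxPolyN(max(cv2.findContours((l==i).astype(np.uint8),0,2)[0],key=len),4)[0].astype(float);print(st[i],q4.tolist())
for x in(0,.0025):
  for th in(0,.1,.2):
    A=R.from_euler("ZY",[.317,-th]).as_matrix();L=C*[1,1,0]+[.034,0,.01]
    o=np.array([.5265,-.2072,.032])+R.from_euler("Z",.317).as_matrix()@[x-.034,0,0]
    print(x,th,proj(c,o+L@A.T).round(0).tolist())
for col in(264,280,296):
    p=im[:,col-2:col+3].mean(1).astype(int);print(col,[(r,p[r].tolist()) for r in range(188,224,3)])
```

```text
[ 236  221   90  117 9261] [[328.0, 221.0], [320.0, 337.0], [238.0, 337.0], [236.0, 221.0]]
0 0 [[230.0, 219.0], [326.0, 219.0], [321.0, 340.0], [237.0, 340.0]]
0 0.1 [[228.0, 226.0], [329.0, 227.0], [321.0, 342.0], [237.0, 342.0]]
0 0.2 [[225.0, 236.0], [331.0, 236.0], [321.0, 343.0], [237.0, 343.0]]
0.0025 0 [[230.0, 214.0], [327.0, 214.0], [321.0, 336.0], [236.0, 336.0]]
0.0025 0.1 [[228.0, 221.0], [329.0, 221.0], [321.0, 338.0], [236.0, 338.0]]
0.0025 0.2 [[225.0, 231.0], [331.0, 231.0], [321.0, 339.0], [237.0, 339.0]]
264 [(188, [63, 95, 121]), (191, [62, 94, 120]), (194, [62, 95, 120]), (197, [62, 95, 120]), (200, [62, 96, 120]), (203, [72, 97, 117]), (206, [99, 111, 116]), (209, [105, 126, 133]), (212, [92, 105, 113]), (215, [91, 103, 109]), (218, [104, 113, 117]), (221, [79, 46, 33])]
280 [(188, [61, 93, 117]), (191, [61, 92, 117]), (194, [59, 91, 115]), (197, [60, 91, 115]), (200, [60, 94, 117]), (203, [67, 95, 115]), (206, [97, 109, 115]), (209, [103, 124, 131]), (212, [93, 107, 113]), (215, [92, 103, 108]), (218, [104, 116, 121]), (221, [81, 49, 36])]
296 [(188, [63, 97, 124]), (191, [65, 98, 125]), (194, [67, 99, 125]), (197, [64, 98, 124]), (200, [64, 98, 124]), (203, [69, 99, 124]), (206, [94, 106, 111]), (209, [100, 118, 126]), (212, [92, 106, 113]), (215, [92, 103, 108]), (218, [103, 114, 119]), (221, [82, 50, 38])]
```

The row span (116.5 observed, 121 predicted) has the same ratio as the flat green tile had, so blue is about flat. I'll relieve the load and let go.

Call:
arm_command(increments=[[[-0.2,-0.1,0,-0.3,0],[-0.2,-0.1,0,-0.3,0],[0.3,-0.1,0,-0.3,0],[0.3,-0.1,0,-0.3,0],[0.3,-0.1,0,-0.3,0],[0.3,-0.1,0,-0.3,0]]])

```text
clock: 30.7
ee_pos: [0.5259, -0.2071, 0.0258]
eef_rot: [-0.002, 0.988, 0.156, -0.001]
wrist_force: [-0.2, 0.2, -0.2]
gripper_width: 0.0553
gripper_force: 0.0
```

Call:
arm_command(increments=[[[0.3,0,0,-0.5,0],[0.3,0,0,-2,0],[0.3,0,0,-5,0],[0.3,0,0,-8,0],[-1,0,0,-9,0],[-1,0,0,-9,0],[-1,0,0,-9,0]]])

```text
clock: 31.58
ee_pos: [0.5257, -0.207, 0.1149]
eef_rot: [-0.003, 0.988, 0.157, -0.001]
wrist_force: [0.9, -0.2, -0.7]
gripper_width: 0.0011
gripper_force: 0.0
```

Run:
```python
from meas import *
s=read_state();im=camera("wrist");cv2.imwrite("pics/w12.png",im);c=cam("wrist",s);print(s["ee_pos"],s["gripper_width"])
h=cv2.cvtColor(im,cv2.COLOR_BGR2HSV)
for nm,lo,hi in(("blue",(105,120,30),(125,255,255)),("green",(40,25,40),(85,255,255))):
    m=cv2.morphologyEx(cv2.inRange(h,lo,hi),cv2.MORPH_CLOSE,np.ones((9,9)))
    n,l,st,ce=cv2.connectedComponentsWithStats(m)
    if n>1:
        i=1+st[1:,4].argmax();print(nm,st[i],ce[i],cv2.approxPolyN(max(cv2.findContours((l==i).astype(np.uint8),0,2)[0],key=len),4)[0].tolist() if st[i,4]>500 else "")
print("pred",proj(c,nestpts([.5265,-.2072,.317],C+[0,0,.02])).round(1).tolist())
```

```text
[ 0.52574283 -0.20704475  0.11491582] 0.001106719656359742
blue [ 255  179   56   79 3617] [282.53801493 212.58722698] [[310, 179], [308, 257], [257, 255], [255, 179]]
green [   0  349   65   58 1439] [ 23.57609451 371.07296734] [[66, 358], [0, 413], [0, 369], [25, 349]]
pred [[250.6, 173.6], [310.6, 173.6], [308.3, 256.0], [253.3, 255.9]]
```

Call:
arm_command(increments=[[[-1,0.15,0,2,0],[-1,0.15,0,4,0],[-1,0.15,0,6,0],[-1,0.15,0,6.7,0],[-1,0.15,0,7,0],[-1,0.15,0,7,0]]])

```text
clock: 32.38
ee_pos: [0.5281, -0.2068, 0.0466]
eef_rot: [-0.002, 0.988, 0.157, -0.0]
wrist_force: [-0.1, -0.7, -0.3]
gripper_width: 0.0
gripper_force: 0.0
```

Call:
arm_command(increments=[[[-1,0,0,0.1,0],[-1,0,0,0.2,0],[-1,0,0,0.3,0],[-1,0,0,0.3,0],[-1,0,0,0.3,0]]])

```text
clock: 33.0
ee_pos: [0.5278, -0.2067, 0.0432]
eef_rot: [-0.002, 0.988, 0.157, -0.0]
wrist_force: [0.2, 0.1, 0.2]
gripper_width: 0.0
gripper_force: 0.0
```

Call:
arm_command(increments=[[[-1,0,0,0.1,0],[-1,0,0,0.2,0],[-1,0,0,0.28,0],[-1,0,0,0.28,0]]])

```text
clock: 33.5
ee_pos: [0.5279, -0.2067, 0.0413]
eef_rot: [-0.002, 0.988, 0.157, -0.0]
wrist_force: [-2.7, 0.4, 4.9]
gripper_width: 0.0
gripper_force: 2.6
```

Call:
arm_command(increments=[[[-1,0,0,0.08,0],[-1,0,0,0.08,0],[-1,0,0,0.08,0],[-1,0,0,0.08,0],[-1,0,0,0.08,0]]])

```text
clock: 34.12
ee_pos: [0.5279, -0.2067, 0.0413]
eef_rot: [-0.002, 0.988, 0.157, -0.0]
wrist_force: [-3.3, 1.9, 8.4]
gripper_width: 0.0001
gripper_force: 4.2
```

Call:
arm_command(increments=[[[-1,0,0,-1,0],[-1,0,0,-4,0],[-1,0,0,-8,0],[-1,0,0,-11,0],[-1,0,0,-11,0],[-1,0,0,-11,0]]])

```text
clock: 34.88
ee_pos: [0.5277, -0.207, 0.1487]
eef_rot: [-0.003, 0.988, 0.157, -0.001]
wrist_force: [0.3, -0.6, -1.1]
gripper_width: 0.0002
gripper_force: 0.0
```

Run:
```python
from meas import *
s=read_state();im=camera("wrist");cv2.imwrite("pics/w13.png",im);c=cam("wrist",s);print(s["ee_pos"],s["wrist_force"])
h=cv2.cvtColor(im,cv2.COLOR_BGR2HSV)
m=cv2.morphologyEx(cv2.inRange(h,(105,120,30),(125,255,255)),cv2.MORPH_CLOSE,np.ones((9,9)))
n,l,st,ce=cv2.connectedComponentsWithStats(m);i=1+st[1:,4].argmax()
q4=cv2.approxPolyN(max(cv2.findContours((l==i).astype(np.uint8),0,2)[0],key=len),4)[0].astype(float)
pr=proj(c,nestpts([.5265,-.2072,.317],C+[0,0,.02]));u=np.array([q4[np.linalg.norm(q4-a,axis=1).argmin()] for a in pr])
r=least_squares(lambda p:(proj(c,nestpts(p,C+[0,0,.02]))-u).ravel(),[.5265,-.2072,.317]);print(r.x,r.fun.round(1))
```

```text
[ 0.52769955 -0.2069826   0.14865408] [ 0.25719244 -0.6314417  -1.0887138 ]
[ 0.52430345 -0.20930631  0.3108917 ] [-2.  -2.   1.9 -1.8  1.7  2.5 -1.5  2.2]
```

Blue lies about 2–3 mm from the nest centre, with yaw within 0.01 rad, flat, and was pressed at about 8 N for 0.6 s. I'm handing in.

```bash
python3 -c "
from workcell import *
print(job_done())"
```

```text
the job is handed in; nothing more can be done
None
```

The job is handed in, with no verdict shown: green and then blue were laid flat in the nest on the cream tile, each released and pressed at about 8 N for 0.6 s, finishing at 35 s of the 67 s allowed.

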